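# Check the groove depth of a light channel with a sprung depth gauge

## Task

Take the depth gauge from its stand, put its probe into the groove of the aluminium channel in the tray and press straight down until the foot sits flat on the channel; keep it pressed for a good second with about 12 N, never more than 25 N. Its pointer keeps the reading and cannot be reset, so let the probe meet nothing but the bottom of the groove; then stand the gauge back upright on its stand with the probe in the well, let go of it, and read the pointer. Only after measuring, record the result with the tally lever: push it fully over, away from the robot, if the groove is 10 mm deep or more (pointer at or below the long mark), or fully over toward the robot if it is shallower; leave the terminal strip, bulb and tape roll where they are.

Things in the scene. Friction and masses are not known exactly. Their poses are not given: they have to be found in the camera images.
- gauge: Depth gauge, loose, about 0.2 kg, upright on its stand. Origin: centre of the underside of its foot; z up. Black upright handle 30 (x) x 24 (y) mm, from 8 to 80 mm above the origin (3 mm steel cap on it); grip it from above across the 24 mm (along y), 45 to 70 mm above the origin. Its face toward -x carries a scale plate and the pointer tab.
- gauge_foot: Steel foot plate of the gauge, 32 (x) x 50 (y) x 10 mm high, fixed under the handle; same origin and axes as the gauge. Its underside is z = 0.
- probe_tip (a point): Lower end of the gauge's round steel probe, 6 mm thick, on the gauge's z axis; it stands 20 mm below the underside of the foot when nothing pushes it. Pushing it in takes about 1.6 N at first, rising to 3.6 N for the full 20 mm (spring and pointer drag).
- pointer_tab (a point): Outer lower edge of the gauge's black pointer tab, 22 mm out from the handle's middle toward the gauge's -x, 34 mm above the foot's underside at the start; it rises with the reading. Do not touch it. The scale plate behind it has 5 ticks, 5 mm apart, the middle one long.
- hold_pointer (a joint): How far in m the probe has been pushed up at most: the probe drags the pointer up and friction keeps it there (0 at the start, at the lowest tick). Groove depth = 0.020 - this value, once the foot has sat flat. 0.010 is the long mark. Good readings lie between 0.003 and 0.017; 0.018 or more: the probe was pushed on something other than the groove bottom, the reading is spoilt.
- rig: Fixed dark steel tray, 180 (x) x 84 (y) mm, walls 30 mm high, ears at both ends (204 mm overall); origin at the centre of its underside, z up. In it, on packers and rubber pads, lies an aluminium channel 150 (x) x 50 (y) mm with one groove 10 mm wide in the middle of its top, along x over its whole length. The pads give 1 mm for each 8 N pressed on the channel, 4 mm at most.
- groove_mid (a point): Point on the groove's middle line, half way along, 48 mm above the tray's origin; axes as the rig. The channel's top lies anywhere from 43 to 58 mm above the tray's origin (not measured, differs each time); the groove is 4 to 16 mm deep (unknown; white bottom strip).
- stand: Fixed grey stand block for the gauge, 60 (x) x 80 (y) x 36 mm high; origin at the centre of its underside. In the middle of its top a round well 19 mm wide and 30 mm deep for the probe. The gauge's foot belongs flat on the top, the probe down the well.
- tally_base: Fixed grey block of the tally lever, 70 (x) x 50 (y) x 25 mm high; origin at the centre of its underside. The lever's pivot is 22 mm above the origin, its axis along y. The block's -x side is the robot's side (it may be turned up to about 25 degrees).
- tally (a joint): The tally lever (10 mm steel rod, black ball 26 mm wide, its centre 80 mm from the pivot). 0: leaning 0.5 rad to the block's -x side (too shallow); 0.5: upright (undecided, about where it starts); 1.0: leaning 0.5 rad to +x (deep enough). It stays where it is left; a push of 1 N on the ball moves it.
- tally_tip (a point): Centre of the lever's ball.
- terminal_strip: Loose white screw terminal strip, 19 (x) x 66 (y) x 16 mm high, origin at the centre of its underside; a bystander.
- bulb: Loose white spot bulb standing with its pins up, 51 mm wide, 58 mm high, origin at the centre of its underside; a bystander.
- tape_roll: Loose black roll of tape lying flat, 55 mm wide, 19 mm high, origin at the centre of its underside; a bystander.
Things that resemble listed ones, but are neither listed nor needed, are in the scene too. Leave any red look-alike of the gauge alone.

How it is judged:
On the way, in this order (a step that is already met when the one before it is completed fails the run):
1. the gauge's foot is pressed flat on the channel (more than 5 N on the foot, gauge within 0.04 rad of upright, probe in the groove within 6 mm of its middle line) for 0.6 s (contact force between gauge_foot and rig above 5 N and angle between gauge's own z axis and vertical below 0.04 rad and y of probe_tip in the frame of rig between -0.006 and 0.006 m and x of probe_tip in the frame of rig between -0.075 and 0.075 m and value of joint hold_pointer above 0.002 m), for 0.6 s.
2. after that, the tally lever is put to one side (value above 0.85 or below 0.15) ((value of joint tally above 0.85 rad or value of joint tally below 0.15 rad)), for 0.1 s.
At the end, for the whole second after the job is handed in: Gauge at rest upright (0.06 rad) on its stand, foot on the top (origin 33 to 38.5 mm above the stand's underside), within 8 mm of the middle; tally above 0.85 if the pointer shows under 11.2 mm, or below 0.15 if it shows over 8.8 mm (between them either will do) (horizontal distance between gauge and stand below 0.008 m and z of gauge in the frame of stand between 0.033 and 0.0385 m and angle between gauge's own z axis and vertical below 0.06 rad and linear speed of gauge below 0.01 m/s and ((value of joint hold_pointer below 0.0112 m and value of joint tally above 0.85 rad) or (value of joint hold_pointer above 0.0088 m and value of joint tally below 0.15 rad))); the robot touches nothing.
It fails at once if the gauge is pressed on the rig with more than 25 N (contact force between gauge and rig above 25 N).
It fails at once if the reading is spoilt: the pointer goes beyond 18 mm (value of joint hold_pointer above 0.018 m).
It fails at once if the terminal strip is moved by more than 30 mm (distance of terminal_strip from where it was at the start of the episode above 0.03 m).
It fails at once if the bulb is moved by more than 30 mm (distance of bulb from where it was at the start of the episode above 0.03 m).
It fails at once if the tape roll is moved by more than 30 mm (distance of tape_roll from where it was at the start of the episode above 0.03 m).
It also fails if it takes over 54 s, if anything falls off the work surface, if the arm or the gripper's body presses on something with over 40 N, if the wrist force passes 120 N, or if a joint passes its speed limit or range.

## Robot

A 6-joint arm with a two-finger parallel gripper is mounted at the origin on a cart in front of the work surface, level with it; the furniture and walls round the work are solid. World frame = base frame: x ahead of the robot, y to its left, z up, the work surface at z = 0. Lengths are in m, angles in rad, forces in N, time in s.
With the tool pointing down it reaches from about 0.25 to 0.775 m from the base axis. Payload 4 kg.
Tool frame: the origin (TCP) lies on the centre line of the jaws, within the pads' length; the fingertips stand 14 mm ahead of it and the grasp point (between the pads) lies 5 mm behind it (robot.tcp_to_tips is the distance from the TCP to the fingertips, in m); z points along the fingers, y is the line along which they close (so a half turn about z gives the same grasp; the last joint's range is limited). The gripper opens to 94 mm and grips with 3 to 60 N. Pads are 16 mm wide; open, the fingers measure 119 mm over their backs; the gripper's body (75 mm by 177 mm) begins 78 mm behind the grasp point.
Start: joints at [0.997, 0.087, 1.371, -0, 1.684, -0.103], TCP at [0.249, 0.49, 0.22] pointing down, gripper open.
Joint ranges: [-3.1, 3.1], [-0.76, 2.03], [0.27, 2.55], [-1.08, 4.22], [0.17, 2.65], [-2.57, 2.57]. Speed limits (rad/s): [2.79, 2.79, 3.14, 3.14, 3.14, 3.14].

## Interface

Orientations are given as [roll, pitch, yaw] about the fixed x, y, z axes, in that order (R = Rz(yaw) Ry(pitch) Rx(roll)).
In Python, from bench import robot gives the robot as it stands.
- The arm moves only by the tool carry_out, never from a script. Its argument "increments" is a list of rows, each a list of 3 entries, a list of its own where there are three numbers: the closure in counts, from 0 (fully open) to 255 (shut), then the shift along the tool's x, y, z in mm, then the turn about the tool's z in degrees. In form: [[fingers, [dx, dy, dz], twist], ...]. A call has 1 to 8 rows; each row shifts and turns the commanded pose from where the row before left it, along the tool's axes as they then stand; what a row does not reach is not made up. A row lasts 1/10 s, in which the tool goes at most 50 mm and 8.59 degrees, less where a joint would pass 70% of its speed; a pose out of reach is approached as far as the arm can. A call with a gripper value outside its range is refused whole. The fingers move at their own pace and stop on an object; the grip force is fixed at half the most. Time passes only in rows, so rows that do not move let the fingers close. It gives the time, the measured TCP pose, the force, the opening and the grip force at its end, in the units of the state.
- robot.get_obs(): the state, without advancing time (a new reading comes with each control period).
- robot.snapshot(name): name is "scene" or "top"; returns the picture (420x560x3 uint8, blue, green, red); there is no depth.
- robot.get_calibration(name): a dict with "vfov" (degrees; the focal length in pixels is half the picture's height over the tangent of half this angle, whatever the lens; pixels are square), "cx", "cy" (the principal point, pixels), "k1" (the pictures are not rectified: a ray, as slopes to the right and down, at radius r is drawn at 1 + k1 r^2 times it, then the intrinsics apply), "T" (4x4, takes a point from camera to world coordinates). Camera axes: x right, y down, z forward; pixel columns grow to the right and rows downward; lengths in m; the calibration is good to about 2 mm. A picture is of the moment at which its call begins. get_calibration takes no time and is no camera call.
- robot.close_job(): hands the job in; it is judged then, once.
The state is a dict: "time": time; "joint_positions": joint angles; "qvel": joint speeds; "joint_torque": joint torques, N m; "tool_pos": TCP position; "ee_rot": TCP orientation; "wrist_force": force on the tool from outside, world axes, zero at the start; "wrist_torque": the same for the moment, N m; "width": finger opening in m; "finger_force": force on a finger pad.
Only numpy, scipy, OpenCV 4.12 (cv2) and the standard library are available. Lean on these libraries where they do the work, as an engineer would, in place of code of your own. Each camera call takes 0.05 s, during which the arm holds its last target. There are 200 camera calls.

## Working session

There is one attempt and no reset: what is moved stays moved. The work goes in short steps, Python scripts to look and compute and a tool call to move; the robot and the scene stay as the last step left them, time stands still between calls to the robot, and variables do not carry over. Pictures are saved under pics/ and viewed, at most 10 in all, crops included, and the job is handed in when it is done.

Besides the shell and the picture viewer there is one more tool, called after "Call:" as name(argument=value, ...) on one line, values as JSON. carry_out: Moves the arm, as the interface text tells. Its arguments: {"type":"object","properties":{"increments":{"type":"array","items":{"type":"array"}}},"required":["increments"]}

```bash
ls; mkdir -p pics
cat > h.py <<'E'
import numpy as np, cv2
from bench import robot
def ray(n,u,v):
    c=robot.get_calibration(n); f=210/np.tan(np.radians(c["vfov"])/2)
    d=np.array([(u-c["cx"])/f,(v-c["cy"])/f]); s=d.copy()
    for _ in range(20): s=d/(1+c["k1"]*(s@s))
    T=np.array(c["T"]); return T[:3,3],T[:3,:3]@np.array([s[0],s[1],1])
def pz(n,u,v,z):
    o,d=ray(n,u,v); return o+d*(z-o[2])/d[2]
def proj(n,p):
    c=robot.get_calibration(n); f=210/np.tan(np.radians(c["vfov"])/2)
    q=np.linalg.inv(np.array(c["T"]))@np.append(p,1); s=q[:2]/q[2]; s=s*(1+c["k1"]*(s@s))
    return f*s+[c["cx"],c["cy"]]
def tri(a,b):
    (o1,d1),(o2,d2)=ray("top",*a),ray("scene",*b)
    x=np.linalg.lstsq(np.c_[d1,-d2],o2-o1,rcond=None)[0]
    p,q=o1+x[0]*d1,o2+x[1]*d2; return (p+q)/2,np.linalg.norm(p-q)
E
python3 - <<'E'
from h import *
for n in("scene","top"):
    cv2.imwrite(f"pics/{n}0.png",cv2.resize(robot.snapshot(n),(800,600),interpolation=cv2.INTER_CUBIC)); c=robot.get_calibration(n); print(n,c["vfov"],c["k1"],np.round(c["T"],3).tolist())
print(robot.get_obs())
E
```

```text
pics
scene 48.59245224894572 -0.09274969746133353 [[0.878, -0.36, 0.316, 0.165], [-0.479, -0.64, 0.601, -0.691], [-0.014, -0.679, -0.734, 0.973], [0.0, 0.0, 0.0, 1.0]]
top 56.48350718468193 0.03507254880719978 [[0.025, -0.996, 0.082, 0.454], [-1.0, -0.024, 0.017, 0.053], [-0.015, -0.083, -0.996, 1.023], [0.0, 0.0, 0.0, 1.0]]
{'time': 0.1, 'joint_positions': array([ 9.96889991e-01,  8.78086936e-02,  1.37208914e+00, -2.79866212e-05,
        1.68360210e+00, -1.03112655e-01]), 'qvel': array([-5.21760211e-05, -6.52221593e-04, -3.60525833e-03,  2.02923806e-04,
       -1.39291916e-03, -6.74150012e-04]), 'joint_torque': array([ 2.41408175e-03, -3.41251409e+01, -3.03302515e+01,  7.19725876e-02,
        3.03570286e-02, -8.00626049e-05]), 'tool_pos': array([0.24923841, 0.48975786, 0.21846786]), 'ee_rot': array([-3.13969264e+00, -1.68649437e-04,  2.67079569e+00]), 'wrist_force': array([-0.36051306, -0.44254538, -0.92416027]), 'wrist_torque': array([-0.00322666,  0.04625862, -0.00978125]), 'finger_force': 0.0, 'width': 0.09411431773559276}
```

View pics/scene0.png

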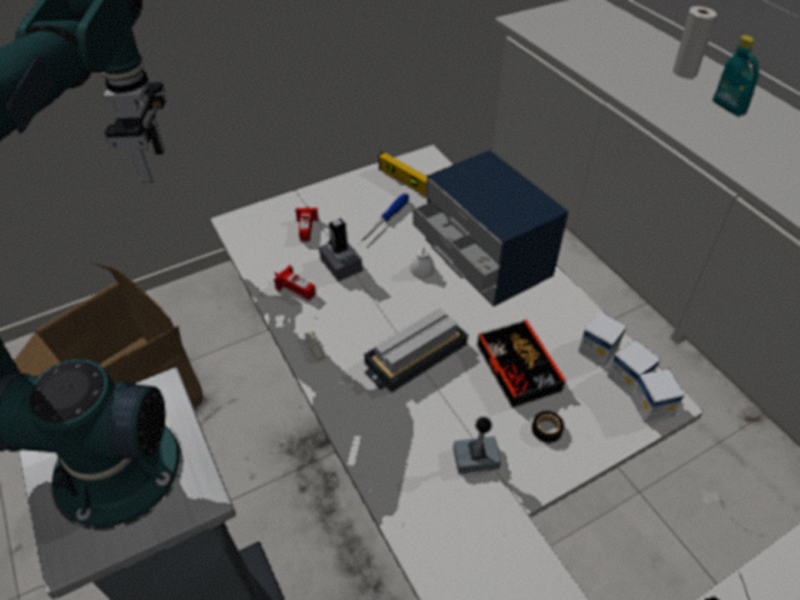

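View pics/top0.png

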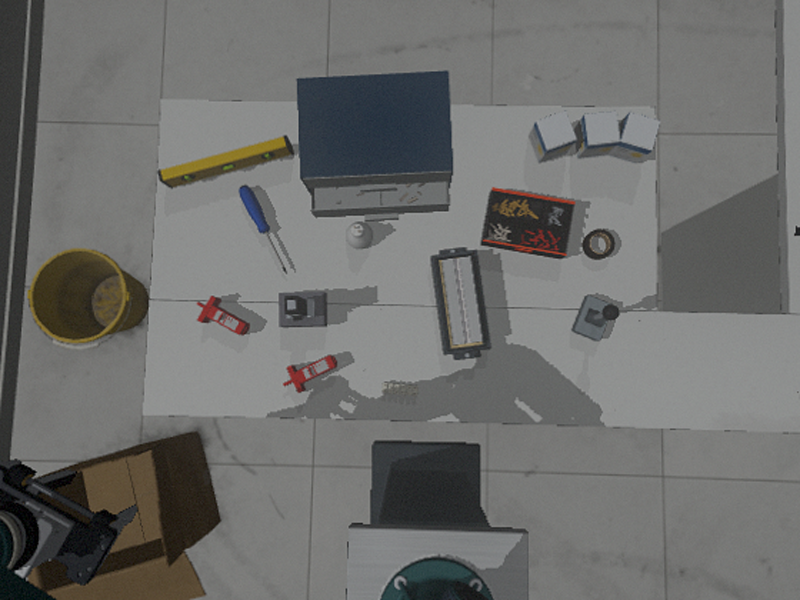

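Top view: the black gauge on its grey stand is at (293,306). The red look-alikes lie flat at (224,316) and (312,373). The upright black one on the stand fits the description. The rig is at (461,303), tally (596,317), tape (599,243), terminal strip (400,390) and bulb (360,235). Next I'll take enlarged crops to confirm.

Run:
```python
from h import *
t=robot.snapshot("top"); s=robot.snapshot("scene")
cv2.imwrite("pics/t1.png",t);cv2.imwrite("pics/s1.png",s)
def crop(im,u,v,w,h,k): return cv2.resize(im[v:v+h,u:u+w],None,fx=k,fy=k,interpolation=cv2.INTER_CUBIC)
# top row: top view gauge & rig ; x8 / x5
A=crop(t,190,195,50,40,8); B=crop(s,215,145,50,40,8)
C=crop(t,295,168,60,90,1)  
D=crop(t,395,200,50,40,8); E=crop(s,305,285,50,40,8)
cv2.imwrite("pics/m1.png",np.clip(1.5*np.vstack([np.hstack([A,B])[:300],np.hstack([D,E])[:300]]).astype(float),0,255))
F=crop(t,295,168,50,90,6); G=crop(s,250,210,83,90,6)
cv2.imwrite("pics/m2.png",np.clip(1.5*np.hstack([F,G]).astype(float),0,255))
```

```text
[ WARN:0@1.946] global loadsave.cpp:1063 imwrite_ Unsupported depth image for selected encoder is fallbacked to CV_8U.
```

View pics/m1.png

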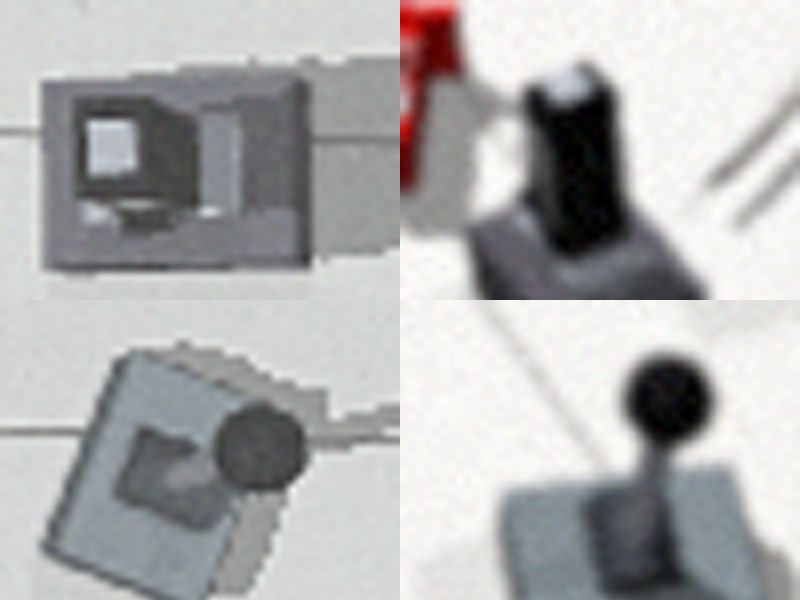

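View pics/m2.png

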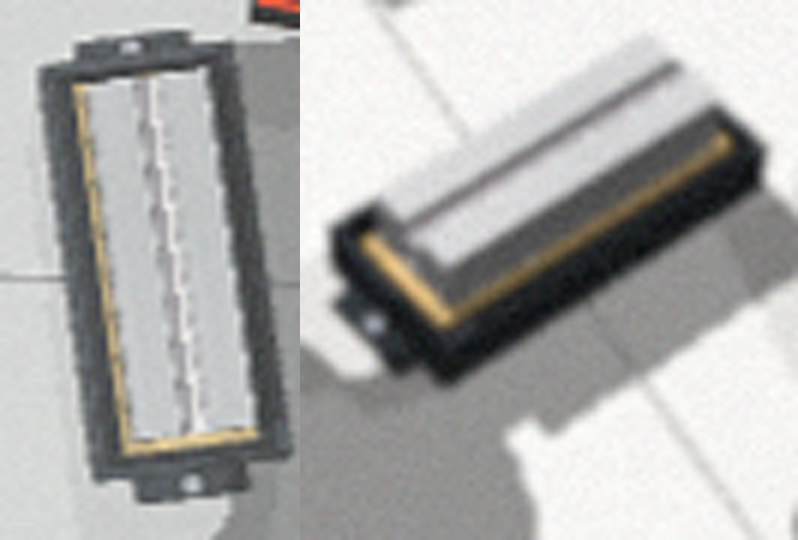

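The crops confirm it: a black upright gauge on the grey stand, cap centre at crop (112,145), its tab toward the robot, and about aligned with the world axes. The channel corners, groove ends and tally are also readable. Now I'll turn these into positions.

Run:
```python
from h import *
def c(x,y,u,v,k): return (u+(x+.5)/k-.5, v+(y+.5)/k-.5)
A=lambda x,y:c(x,y,190,195,8);B=lambda x,y:c(x,y,215,145,8)
D=lambda x,y:c(x,y,395,200,8);E=lambda x,y:c(x,y,305,285,8)
F=lambda x,y:c(x,y,295,168,6);G=lambda x,y:c(x,y,250,210,6)
np.set_printoptions(precision=4,suppress=True)
print("cap",tri(A(112,145),B(168,85)),pz("top",*A(112,145),.119))
S=[pz("top",*A(*p),.036) for p in((42,80),(296,80),(296,268),(42,268))];print("stand",S,np.mean(S,0))
for t,s in(((85,80),(345,37)),((208,70),(418,105)),((255,430),(145,268)),((130,440),(75,195))): print("ch",tri(F(*t),G(*s)))
for z in(.043,.05,.058): print("groove",z,pz("top",*F(147.5,76),z),pz("top",*F(192,433),z))
# tray rim corners z=.030
print("ears",pz("top",*F(131,46),.02),pz("top",*F(193,484),.02))
print("ball",tri(D(260,147),E(268,98)),pz("top",*D(260,147),.102))
print("blk",[pz("top",*D(*p),.025) for p in((45,248),(130,52))])
```

```text
cap (array([0.5343, 0.2528, 0.1159]), np.float64(0.0017335386820348986)) [0.5332 0.2525 0.119 ]
stand [array([0.5607, 0.294 , 0.036 ]), array([0.5626, 0.2132, 0.036 ]), array([0.5028, 0.211 , 0.036 ]), array([0.5009, 0.2914, 0.036 ])] [0.5318 0.2524 0.036 ]
ch (array([0.6252, 0.0064, 0.0493]), np.float64(0.0009880377812489301))
ch (array([ 0.6306, -0.0448,  0.0516]), np.float64(2.118615009386683e-05))
ch (array([ 0.4823, -0.0666,  0.0549]), np.float64(0.0030396564831307337))
ch (array([ 0.4766, -0.0155,  0.051 ]), np.float64(0.002208627724487538))
groove 0.043 [ 0.6291 -0.0203  0.043 ] [ 0.4793 -0.0414  0.043 ]
groove 0.05 [ 0.6278 -0.0198  0.05  ] [ 0.4791 -0.0407  0.05  ]
groove 0.058 [ 0.6264 -0.0192  0.058 ] [ 0.4789 -0.0399  0.058 ]
ears [ 0.6461 -0.0147  0.02  ] [ 0.4583 -0.0443  0.02  ]
ball (array([ 0.5348, -0.2695,  0.1006]), np.float64(2.1545141546645046e-05)) [ 0.5347 -0.269   0.102 ]
blk [array([ 0.5077, -0.2286,  0.025 ]), array([ 0.5708, -0.2553,  0.025 ])]
```

Call:
carry_out(increments=[[0,[0,0,0],-7],[0,[0,0,0],-7],[0,[0,0,0],-7],[0,[0,0,0],-7.3],[0,[-34,-30,0],0],[0,[-34,-30,0],0],[0,[-34,-30,0],0],[0,[-34,-30,0],0]])

```text
time: 1.0
tool_pos: [0.3891, 0.3722, 0.2193]
ee_rot: [3.142, -0.0, -3.118]
wrist_force: [0.9, 0.6, 0.3]
width: 0.0938
finger_force: 0.0
```

Call:
carry_out(increments=[[0,[-34,-30,0],0],[0,[-34,-30,0],0],[0,[-34,-30,0],0],[0,[-34,-30,0],0],[0,[-6,-4,0],0],[0,[0,0,0],0],[0,[0,0,0],0],[0,[0,0,0],0]])

```text
time: 1.8
tool_pos: [0.532, 0.2539, 0.2197]
ee_rot: [3.141, -0.0, -3.116]
wrist_force: [-0.3, 0.4, 0.6]
width: 0.0943
finger_force: 0.0
```

Call:
carry_out(increments=[[0,[-1,-1.4,30],0],[0,[0,0,40],0],[0,[0,0,40],0],[0,[0,0,21],0],[0,[0,0,0],0],[0,[0,0,0],0]])

```text
time: 2.4
tool_pos: [0.5336, 0.2523, 0.0893]
ee_rot: [3.141, 0.0, -3.117]
wrist_force: [-0.3, -0.7, 0.1]
width: 0.094
finger_force: 0.0
```

Run:
```python
from h import *
t=robot.snapshot("top"); s=robot.snapshot("scene")
def crop(im,u,v,w,h,k): return cv2.resize(im[v:v+h,u:u+w],None,fx=k,fy=k,interpolation=cv2.INTER_CUBIC)
cv2.imwrite("pics/m3.png",np.clip(1.5*np.hstack([crop(t,170,175,80,100,5),crop(s,195,115,80,100,5)]).astype(float),0,255).astype('uint8'))
o=robot.get_obs();print(o["tool_pos"],o["wrist_force"])
```

```text
[0.5351248  0.25239417 0.09114627] [-0.04514081  0.00582375  0.10988562]
```

View pics/m3.png

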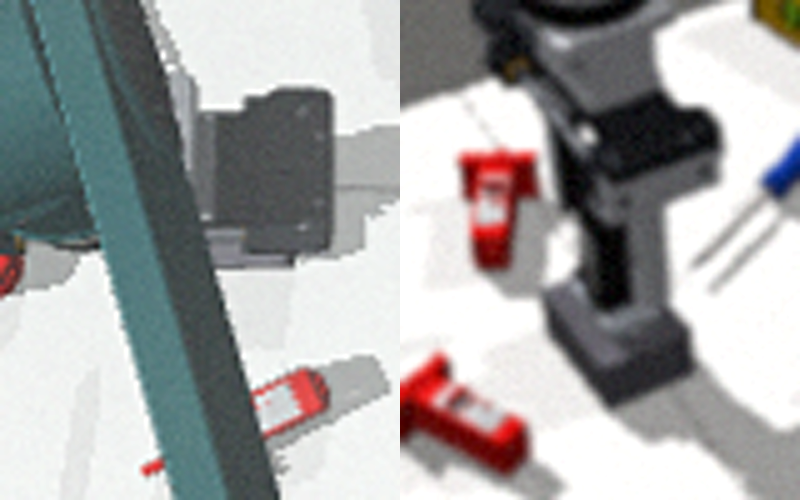

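The jaws straddle the handle (scene crop ~(620,260)), clear of the foot. Closing.

Call:
carry_out(increments=[[255,[0,0,0],0],[255,[0,0,0],0],[255,[0,0,0],0],[255,[0,0,0],0],[255,[0,0,0],0],[255,[0,0,0],0],[255,[0,0,0],0],[255,[0,0,0],0]])

```text
time: 3.3
tool_pos: [0.5341, 0.2513, 0.0884]
ee_rot: [3.142, -0.0, -3.119]
wrist_force: [0.1, -0.7, -0.1]
width: 0.0333
finger_force: 0.0
```

Call:
carry_out(increments=[[255,[0,0,0],0],[255,[0,0,0],0],[255,[0,0,0],0],[255,[0,0,0],0]])

```text
time: 3.7
tool_pos: [0.5341, 0.2514, 0.0884]
ee_rot: [3.141, -0.0, -3.118]
wrist_force: [0.5, 0.8, -0.9]
width: 0.024
finger_force: 29.4
```

Call:
carry_out(increments=[[255,[0,0,-20],0],[255,[0,0,-35],0],[255,[0,0,-40],0],[255,[0,0,-25],0],[255,[0,0,0],-6.6],[255,[3,-35,0],0],[255,[3,-40,0],0],[255,[3,-45,0],0]])

```text
time: 4.5
tool_pos: [0.5412, 0.1306, 0.2077]
ee_rot: [3.142, -0.001, -3.001]
wrist_force: [0.2, 0.2, -2.8]
width: 0.024
finger_force: 29.4
```

Call:
carry_out(increments=[[255,[3,-45,0],0],[255,[3,-45,0],0],[255,[3,-40,0],0],[255,[2,-30,20],0],[255,[0,0,35],0],[255,[0,0,5],0],[255,[0,0,0],0],[255,[0,0,0],0]])

```text
time: 5.3
tool_pos: [0.5535, -0.0282, 0.1498]
ee_rot: [-3.141, 0.002, -3.002]
wrist_force: [0.4, 1.2, -2.4]
width: 0.0243
finger_force: 29.4
```

Run:
```python
from h import *
S=[];P=[];Fz=[]
for i in range(6):
    S.append(robot.snapshot("scene").astype(float)); o=robot.get_obs(); P.append(o["tool_pos"]);Fz.append(o["wrist_force"])
s=np.mean(S,0).astype('uint8'); t=robot.snapshot("top")
cv2.imwrite("pics/s4raw.png",s)
print(np.mean(P,0),np.std(P,0),np.mean(Fz,0),o["ee_rot"])
p=np.mean(P,0)
print("tip",proj("scene",p-[0,0,.072]),"foot",proj("scene",p-[0,0,.052]))
def crop(im,u,v,w,h,k): return cv2.resize(im[v:v+h,u:u+w],None,fx=k,fy=k,interpolation=cv2.INTER_CUBIC)
cv2.imwrite("pics/m4.png",np.clip(1.5*crop(s,250,175,83,100,6).astype(float),0,255).astype('uint8'))
cv2.imwrite("pics/m4.png",np.clip(1.5*np.hstack([crop(s,250,190,83,85,6),crop(t,290,160,50,85,6)]).astype(float),0,255).astype('uint8'))
```

```text
[ 0.55379092 -0.02829443  0.15023989] [0.00019828 0.00010056 0.00033931] [ 0.43362566 -0.01881503 -1.9182605 ] [-3.14106968e+00  1.93402798e-03 -3.00251280e+00]
tip [290.62529805 227.18897196] foot [290.69799253 221.97506645]
```

View pics/m4.png

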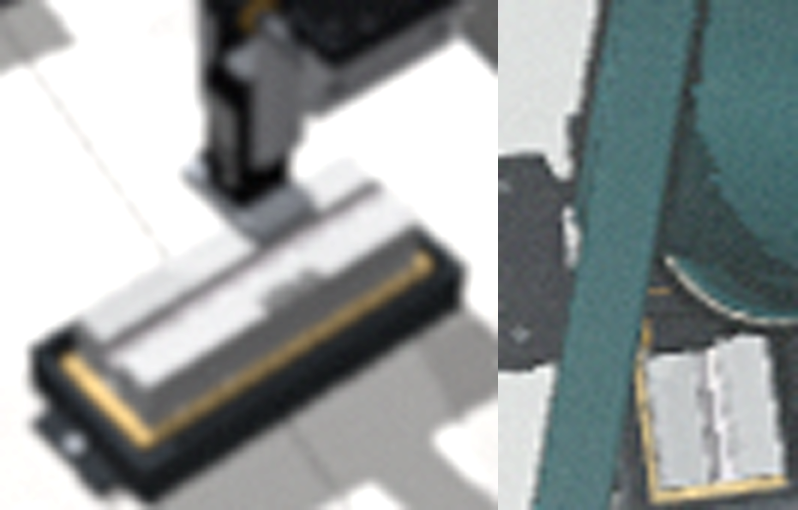

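The gauge hangs over the channel. The foot's near corner is at crop (262,245), and the groove's dark line runs from (380,187) to (115,345). I'll overlay the predicted outlines to get the camera-to-arm offset.

Run:
```python
from h import *
s=cv2.imread("pics/s4raw.png"); k=9;u0,v0,w,h=255,205,88,66
im=cv2.resize(s[v0:v0+h,u0:u0+w],None,fx=k,fy=k,interpolation=cv2.INTER_CUBIC); im=np.clip(1.5*im.astype(float),0,255).astype('uint8')
a=.139; R=np.array([[np.cos(a),-np.sin(a),0],[np.sin(a),np.cos(a),0],[0,0,1]])
def px(p): q=proj("scene",p); return tuple(int(round(x)) for x in ((q[0]-u0+.5)*k-.5,(q[1]-v0+.5)*k-.5))
def poly(c,x,y,z,col):
    P=[px(np.array(c)+R@np.array([sx*x,sy*y,z])) for sx,sy in((1,1),(1,-1),(-1,-1),(-1,1))]
    for i in range(4): cv2.line(im,P[i],P[(i+1)%4],col,1)
    return P
g=[.5538,-.0283,.0982]
print("foot bot",poly(g,.016,.025,0,(0,0,255)),"top",poly(g,.016,.025,.010,(0,160,255)))
c=[.5535,-.0305,.0515]
print("chan",poly(c,.075,.025,0,(0,200,0))); print("groove",poly(c,.075,.005,0,(255,0,0)))
cv2.imwrite("pics/m5.png",im)
```

```text
foot bot [(316, 78), (427, 185), (335, 238), (225, 129)] top [(316, 54), (428, 161), (336, 214), (225, 106)]
chan [(475, 100), (584, 202), (167, 453), (62, 340)]
groove [(518, 141), (540, 161), (125, 407), (104, 384)]
```

View pics/m5.png

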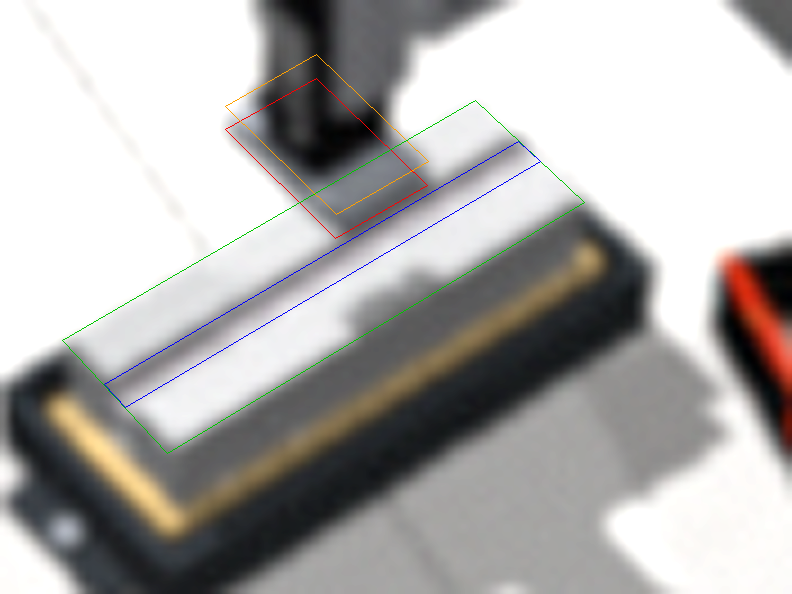

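The foot outline matches to about 1 px (well under 1 mm), and the groove sits 1.9 mm further toward −y. I'll correct that and lower until the tip is just above the channel top.

Call:
carry_out(increments=[[255,[0,-1.9,6],0],[255,[0,0,10],0],[255,[0,0,8],0],[255,[0,0,0],0],[255,[0,0,0],0],[255,[0,0,0],0]])

```text
time: 6.25
tool_pos: [0.5532, -0.0307, 0.1245]
ee_rot: [3.142, 0.0, -3.003]
wrist_force: [-0.7, -0.7, -2.3]
width: 0.0238
finger_force: 29.4
```

```bash
cat > f.py <<'E'
from h import *
P=[];F=[]
for i in range(8):
    robot.snapshot("scene"); o=robot.get_obs(); P.append(o["tool_pos"]);F.append(o["wrist_force"])
p=np.mean(P,0); print(np.round(p,4),"tip",round(p[2]-.072,4),"F",np.round(np.mean(F,0),2),np.round(np.std(F,0)/8**.5,2),"rig y",round((p[1]+.0302-.1393*(p[0]-.5533))*.99,4),o["time"],np.round(o["ee_rot"],4))
E
python3 f.py
```

```text
[ 0.5533 -0.0307  0.1247] tip 0.0527 F [-0.49 -0.12 -1.78] [0.13 0.1  0.12] rig y -0.0005 6.65 [ 3.1416e+00  2.0000e-04 -3.0032e+00]
```

Call:
carry_out(increments=[[255,[0,0.3,1],0],[255,[0,0,1],0],[255,[0,0,0],0]])

```text
time: 6.95
tool_pos: [0.5532, -0.0303, 0.1226]
ee_rot: [3.142, 0.0, -3.003]
wrist_force: [-0.1, -0.5, -1.1]
width: 0.0243
finger_force: 29.4
```

```bash
python3 f.py
```

```text
[ 0.5532 -0.0303  0.1226] tip 0.0506 F [ 0.18  0.12 -0.86] [0.08 0.15 0.14] rig y -0.0001 7.35 [ 3.1415e+00  3.0000e-04 -3.0032e+00]
```

Call:
carry_out(increments=[[255,[0,0,1],0],[255,[0,0,0.5],0],[255,[0,0,0],0]])

```text
time: 7.65
tool_pos: [0.5532, -0.0303, 0.121]
ee_rot: [3.142, 0.0, -3.003]
wrist_force: [0.9, 0.8, 0.0]
width: 0.0239
finger_force: 29.4
```

```bash
python3 f.py
```

```text
[ 0.5532 -0.0303  0.121 ] tip 0.049 F [-0.29  0.46 -0.39] [0.17 0.15 0.12] rig y -0.0001 8.05 [ 3.1415e+00  2.0000e-04 -3.0033e+00]
```

Call:
carry_out(increments=[[255,[0,0,-3.5],0],[255,[0,0,0],0]])

```text
time: 8.25
tool_pos: [0.5532, -0.0305, 0.1247]
ee_rot: [-3.141, 0.0, -3.003]
wrist_force: [0.5, 0.6, -2.7]
width: 0.0241
finger_force: 29.4
```

```bash
python3 f.py
python3 - <<'E'
from h import *
t=cv2.imread("pics/t1.png");g=cv2.GaussianBlur(cv2.cvtColor(t,6),(0,0),.6).astype(float)
# sample profiles across channel in top image at several x, z=.0515 ; y offset relative to estimate
ys=np.arange(-.04,.0401,.001)
acc=0
for x in np.arange(-.06,.061,.004):
    a=.1386
    row=[]
    for y in ys:
        p=np.array([.5533+x*np.cos(a)-y*np.sin(a),-.0302+x*np.sin(a)+y*np.cos(a),.0515]); u,v=proj("top",p)
        row.append(cv2.getRectSubPix(g.astype('float32'),(1,1),(float(u),float(v)))[0,0])
    acc=acc+np.array(row)
print((acc/31).astype(int).tolist())
E
```

```text
[ 0.5529 -0.0304  0.1242] tip 0.0522 F [ 0.24 -0.19 -2.17] [0.17 0.12 0.14] rig y -0.0001 8.65 [ 3.1414e+00 -3.0000e-04 -3.0033e+00]
[88, 80, 71, 63, 57, 53, 51, 49, 48, 48, 50, 54, 61, 73, 86, 100, 113, 123, 128, 130, 131, 131, 131, 131, 131, 131, 131, 131, 131, 131, 131, 131, 130, 129, 130, 132, 134, 136, 135, 132, 125, 119, 115, 115, 116, 119, 124, 127, 130, 130, 131, 131, 131, 132, 132, 132, 132, 132, 132, 132, 132, 130, 128, 124, 119, 113, 108, 104, 101, 95, 86, 75, 65, 59, 56, 56, 56, 58, 60, 63, 65]
```

Run:
```python
from h import *
s=cv2.imread("pics/s1.png");g=cv2.cvtColor(s,6).astype('float32')
ys=np.arange(-.04,.0401,.001);a=.1386
for z in(.0515,):
    acc=0;n=0
    for x in np.arange(-.06,.061,.004):
        acc=acc+np.array([cv2.getRectSubPix(g,(1,1),tuple(map(float,proj("scene",[.5533+x*np.cos(a)-y*np.sin(a),-.0302+x*np.sin(a)+y*np.cos(a),z]))))[0,0] for y in ys]);n+=1
    print(z,(acc/n).astype(int).tolist())
b=np.array([.5533,-.0302,.0515])
p=lambda d:proj("scene",b+d)-proj("scene",b)
print("px/mm y",p([-.001*np.sin(a),.001*np.cos(a),0]),"z",p([0,0,.001]),"x",p([.001*np.cos(a),.001*np.sin(a),0]))
# foot in s4raw: profile along gauge y at foot bottom plane, x in +-12 mm ; near edge expected at -25
g=cv2.cvtColor(cv2.imread("pics/s4raw.png"),6).astype('float32')
for zz in (.0982,.1082):
  acc=0
  for x in np.arange(-.012,.0121,.004):
    acc=acc+np.array([cv2.getRectSubPix(g,(1,1),tuple(map(float,proj("scene",[.5538+x*np.cos(a)-y*np.sin(a),-.0283+x*np.sin(a)+y*np.cos(a),zz]))))[0,0] for y in np.arange(-.04,-.009,.001)])
  print("foot near edge (-40..-10)",zz,(acc/7).astype(int).tolist())
```

```text
Traceback (most recent call last):
  File "h.py", line 11, in proj
    c=robot.get_calibration(n); f=210/np.tan(np.radians(c["vfov"])/2)
ValueError: time passes only in moves, steps and waits
```

```bash
python3 - <<'E'
import re
t=open('h.py').read().replace('c=robot.get_calibration(n)','c=cal(n)').replace('def ray','import functools\n@functools.lru_cache(None)\ndef cal(n): return robot.get_calibration(n)\ndef ray',1)
open('h.py','w').write(t)
E
python3 - <<'E'
from h import *
s=cv2.imread("pics/s1.png");g=cv2.cvtColor(s,6).astype('float32')
ys=np.arange(-.04,.0401,.001);a=.1386
for z in(.0515,):
    acc=0;n=0
    for x in np.arange(-.06,.061,.004):
        acc=acc+np.array([cv2.getRectSubPix(g,(1,1),tuple(map(float,proj("scene",[.5533+x*np.cos(a)-y*np.sin(a),-.0302+x*np.sin(a)+y*np.cos(a),z]))))[0,0] for y in ys]);n+=1
    print(z,(acc/n).astype(int).tolist())
b=np.array([.5533,-.0302,.0515])
p=lambda d:proj("scene",b+d)-proj("scene",b)
print("px/mm y",p([-.001*np.sin(a),.001*np.cos(a),0]),"z",p([0,0,.001]),"x",p([.001*np.cos(a),.001*np.sin(a),0]))
g=cv2.cvtColor(cv2.imread("pics/s4raw.png"),6).astype('float32')
for zz in (.0982,.1082):
  acc=0
  for x in np.arange(-.012,.0121,.004):
    acc=acc+np.array([cv2.getRectSubPix(g,(1,1),tuple(map(float,proj("scene",[.5538+x*np.cos(a)-y*np.sin(a),-.0283+x*np.sin(a)+y*np.cos(a),zz]))))[0,0] for y in np.arange(-.04,-.009,.001)])
  print("foot near edge (-40..-10)",zz,(acc/7).astype(int).tolist())
E
```

```text
0.0515 [61, 58, 56, 55, 54, 53, 53, 53, 53, 53, 54, 56, 60, 67, 76, 88, 101, 112, 122, 130, 136, 139, 141, 142, 143, 143, 143, 143, 143, 143, 143, 143, 143, 141, 139, 135, 130, 124, 118, 110, 102, 95, 90, 87, 89, 94, 102, 111, 121, 128, 134, 138, 141, 142, 142, 142, 142, 142, 142, 142, 143, 143, 144, 146, 147, 149, 152, 154, 157, 159, 160, 161, 162, 162, 162, 163, 163, 163, 163, 163, 163]
px/mm y [-0.23803033 -0.23804958] z [ 0.00363337 -0.24902464] x [ 0.3073607 -0.1809553]
foot near edge (-40..-10) 0.0982 [157, 155, 153, 150, 145, 140, 133, 125, 117, 107, 96, 87, 78, 72, 67, 65, 65, 66, 69, 72, 75, 79, 82, 83, 85, 86, 87, 88, 88, 88, 86]
foot near edge (-40..-10) 0.1082 [130, 122, 113, 102, 92, 84, 76, 71, 69, 68, 68, 70, 73, 76, 79, 82, 84, 86, 86, 87, 88, 88, 87, 85, 81, 76, 69, 60, 51, 41, 32]
```

Lifting restored the baseline, so the probe really did touch something at tip z≈0.051. The half-shadowed groove floor and a channel top of about 0.054–0.055 suggest a shallow groove, with the probe on its bottom. I'll check by nudging gently sideways to feel for a groove wall.

Call:
carry_out(increments=[[255,[0,1,0.5],0],[255,[0,1,0],0],[255,[0,0,0],0],[255,[0,0.7,0],0],[255,[0,0,0],0]])

```text
time: 9.15
tool_pos: [0.5528, -0.0288, 0.1241]
ee_rot: [-3.139, 0.0, -3.004]
wrist_force: [-0.2, -5.1, -2.8]
width: 0.024
finger_force: 29.4
```

```bash
python3 f.py
```

```text
[ 0.5528 -0.0288  0.1241] tip 0.0521 F [ 0.46 -5.17 -2.34] [0.16 0.12 0.14] rig y 0.0015 9.55 [-3.1396  0.     -3.0037]
```

A 5 N side force means the probe is against the groove's +y wall, so it is in the groove. Now I'll find the other wall so I can centre it.

Call:
carry_out(increments=[[255,[0,-1.7,0],0],[255,[0,-1,0],0],[255,[0,-1,0],0],[255,[0,-1,0],0],[255,[0,0,0],0]])

```text
time: 10.05
tool_pos: [0.5533, -0.0318, 0.1239]
ee_rot: [3.14, -0.0, -3.003]
wrist_force: [0.0, 0.1, -2.0]
width: 0.0237
finger_force: 29.4
```

```bash
python3 f.py
```

```text
[ 0.5534 -0.0321  0.1239] tip 0.0519 F [ 0.12  0.12 -2.3 ] [0.1  0.21 0.19] rig y -0.0019 10.45 [ 3.1414e+00  1.0000e-04 -3.0032e+00]
```

Call:
carry_out(increments=[[255,[0,-1,0],0],[255,[0,0,0],0],[255,[0,-0.5,0],0],[255,[0,0,0],0]])

```text
time: 10.85
tool_pos: [0.5536, -0.0337, 0.124]
ee_rot: [3.141, 0.0, -3.003]
wrist_force: [0.0, 0.1, -2.6]
width: 0.024
finger_force: 29.4
```

```bash
python3 f.py
```

```text
[ 0.5536 -0.0337  0.124 ] tip 0.052 F [-0.28  0.67 -2.08] [0.14 0.14 0.12] rig y -0.0035 11.25 [ 3.1413e+00  1.0000e-04 -3.0032e+00]
```

Light contact on the −y side at −3.5 mm puts the middle near −1.5 mm, so I'll centre there and press down most of the probe's stroke.

Call:
carry_out(increments=[[255,[0,2,0],0],[255,[0,0,2],0],[255,[0,0,3],0],[255,[0,0,3],0],[255,[0,0,3],0],[255,[0,0,1],0],[255,[0,0,0],0]])

```text
time: 11.95
tool_pos: [0.5535, -0.0319, 0.112]
ee_rot: [-3.142, 0.001, -3.003]
wrist_force: [0.1, 0.5, 0.7]
width: 0.0239
finger_force: 29.4
```

```bash
python3 f.py
```

```text
[ 0.5535 -0.0319  0.1121] tip 0.0401 F [0.38 0.21 0.25] [0.2  0.18 0.15] rig y -0.0017 12.35 [-3.1415e+00  5.0000e-04 -3.0032e+00]
```

Call:
carry_out(increments=[[255,[0,0,1],0],[255,[0,0,1],0],[255,[0,0,0],0]])

```text
time: 12.65
tool_pos: [0.5535, -0.0319, 0.11]
ee_rot: [-3.142, 0.001, -3.003]
wrist_force: [1.8, 0.3, 0.2]
width: 0.0243
finger_force: 29.4
```

Call:
carry_out(increments=[[255,[0,0,1],0],[255,[0,0,0],0]])

```text
time: 12.85
tool_pos: [0.5535, -0.0318, 0.1093]
ee_rot: [-3.142, 0.001, -3.003]
wrist_force: [1.3, 0.2, 2.1]
width: 0.0237
finger_force: 29.4
```

Call:
carry_out(increments=[[255,[0,0,0.7],0],[255,[0,0,0],0]])

```text
time: 13.05
tool_pos: [0.5536, -0.0319, 0.109]
ee_rot: [-3.141, 0.001, -3.003]
wrist_force: [0.6, 0.5, 4.9]
width: 0.0241
finger_force: 29.4
```

Call:
carry_out(increments=[[255,[0,0,0.7],0],[255,[0,0,0],0]])

```text
time: 13.25
tool_pos: [0.5536, -0.0319, 0.1087]
ee_rot: [-3.141, 0.001, -3.003]
wrist_force: [-0.2, 0.8, 6.5]
width: 0.024
finger_force: 29.4
```

Call:
carry_out(increments=[[255,[0,0,0.7],0],[255,[0,0,0.5],0],[255,[0,0,0],0]])

```text
time: 13.55
tool_pos: [0.5536, -0.0319, 0.1083]
ee_rot: [-3.141, 0.002, -3.003]
wrist_force: [-1.2, 0.5, 9.8]
width: 0.0241
finger_force: 29.4
```

```bash
python3 f.py
```

```text
[ 0.5536 -0.0319  0.1083] tip 0.0363 F [-1.62  1.04  9.66] [0.15 0.15 0.21] rig y -0.0017 13.95 [-3.1411e+00  1.6000e-03 -3.0031e+00]
```

Call:
carry_out(increments=[[255,[0,0,0],0],[255,[0,0,0],0],[255,[0,0,0],0],[255,[0,0,0],0],[255,[0,0,0],0],[255,[0,0,0],0],[255,[0,0,0],0],[255,[0,0,0],0]])

```text
time: 14.75
tool_pos: [0.5536, -0.0319, 0.1083]
ee_rot: [-3.141, 0.002, -3.003]
wrist_force: [-1.7, 0.5, 9.5]
width: 0.0242
finger_force: 29.4
```

Call:
carry_out(increments=[[255,[0,0,0],0],[255,[0,0,0],0],[255,[0,0,0],0],[255,[0,0,0],0]])

```text
time: 15.15
tool_pos: [0.5536, -0.0319, 0.1083]
ee_rot: [-3.141, 0.002, -3.003]
wrist_force: [-1.8, 0.7, 9.0]
width: 0.0246
finger_force: 29.4
```

Call:
carry_out(increments=[[255,[0,0,-3],0],[255,[0,0,-15],0],[255,[0,0,-30],0],[255,[0,0,-40],0],[255,[0,0,-20],0],[255,[0,0,0],0]])

```text
time: 15.75
tool_pos: [0.5546, -0.0322, 0.2181]
ee_rot: [-3.14, 0.006, -3.003]
wrist_force: [0.6, -0.8, -1.8]
width: 0.024
finger_force: 29.4
```

```bash
python3 f.py
```

```text
[ 0.5525 -0.0318  0.2125] tip 0.1405 F [-0.46  0.06 -2.53] [0.09 0.16 0.24] rig y -0.0014 16.15 [ 3.1406e+00 -3.0000e-03 -3.0033e+00]
```

The foot seated after about 13 mm of travel from first probe contact, which puts the depth near 7 mm. I'll turn the face toward the scene camera to check the pointer.

Call:
carry_out(increments=[[255,[0,0,0],-8],[255,[0,0,0],-8],[255,[0,0,0],-8],[255,[0,0,0],-8],[255,[0,0,0],0],[255,[0,0,0],0]])

```text
time: 16.75
tool_pos: [0.5531, -0.0318, 0.2139]
ee_rot: [3.141, -0.0, -2.448]
wrist_force: [-1.1, 0.1, -2.0]
width: 0.024
finger_force: 29.4
```

Run:
```python
from h import *
S=[];P=[]
for i in range(6): S.append(robot.snapshot("scene").astype(float)); o=robot.get_obs(); P.append(o["tool_pos"])
s=np.mean(S,0); cv2.imwrite("pics/s6raw.png",s.astype('uint8')); p=np.mean(P,0); print(p,o["ee_rot"],o["time"])
yaw=o["ee_rot"][2]+np.pi; R=np.array([[np.cos(yaw),-np.sin(yaw),0],[np.sin(yaw),np.cos(yaw),0],[0,0,1]])
g=p-[0,0,.052]; u,v=proj("scene",g+[0,0,.035]).astype(int); u0,v0=u-33,v-27;k=12
im=cv2.resize(s.astype('uint8')[v0:v0+50,u0:u0+66],None,fx=k,fy=k,interpolation=cv2.INTER_CUBIC)
im=np.clip(1.5*im.astype(float),0,255).astype('uint8')
for r in(0,5,10,15,20):
    q=proj("scene",g+R@np.array([-.022,0,.034+r/1000])); print("tab@",r,((q-[u0,v0]+.5)*k-.5).round())
for z in(0,.01,.08):
    for y in (-.025,.025): print("x-16 y z",y,z,((proj("scene",g+R@np.array([-.016,y,z]))-[u0,v0]+.5)*k-.5).round())
cv2.imwrite("pics/m6.png",im)
```

```text
[ 0.55324379 -0.03184247  0.21420292] [ 3.14151202e+00  6.11493882e-05 -2.44544302e+00] 17.05
tab@ 0 [370. 411.]
tab@ 5 [370. 393.]
tab@ 10 [370. 375.]
tab@ 15 [370. 356.]
tab@ 20 [370. 338.]
x-16 y z -0.025 0 [498. 542.]
x-16 y z 0.025 0 [261. 477.]
x-16 y z -0.025 0.01 [500. 508.]
x-16 y z 0.025 0.01 [261. 442.]
x-16 y z -0.025 0.08 [508. 252.]
x-16 y z 0.025 0.08 [258. 186.]
```

View pics/m6.png

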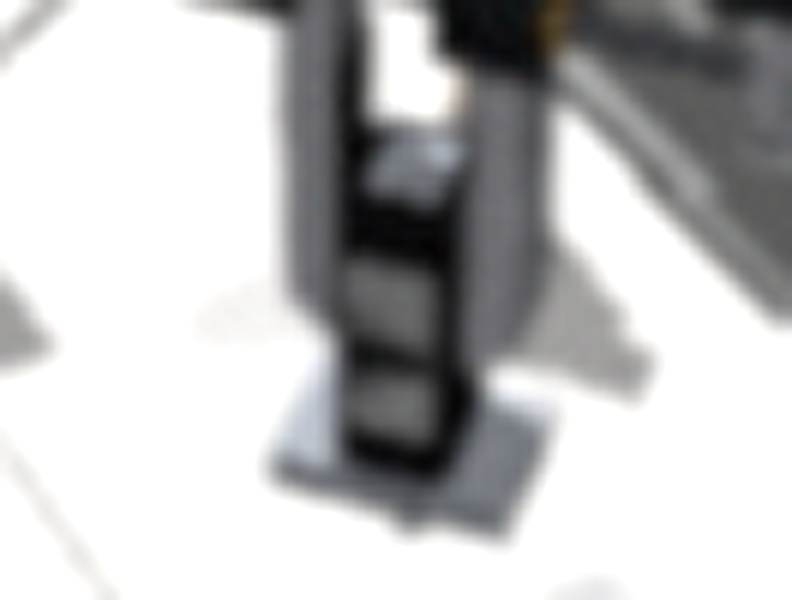

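The tab shows as a dark band at y≈345–375 in the crop, above the middle of the plate. I'll take an intensity profile and scale it against the plate's ends.

Run:
```python
from h import *
g=cv2.cvtColor(cv2.imread("pics/s6raw.png"),6).astype('float32')
p=np.array([.55324,-.03184,.2142]);yaw=np.pi-2.44544;R=np.array([[np.cos(yaw),-np.sin(yaw),0],[np.sin(yaw),np.cos(yaw),0],[0,0,1]])
for X in(-.016,-.022):
  print(X)
  for z in np.arange(.010,.080,.002):
    vals=[cv2.getRectSubPix(g,(1,1),tuple(map(float,proj("scene",p-[0,0,.052]+R@np.array([X,y,z]))+[.6,0])))[0,0] for y in(-.004,0,.004)]
    print(int(round(z*1000)),int(np.mean(vals)),end="; ")
```

```text
-0.016
10 38; 12 25; 14 15; 16 10; 18 16; 20 28; 22 43; 24 55; 26 64; 28 67; 30 66; 32 64; 34 59; 36 51; 38 40; 40 29; 42 21; 44 23; 46 32; 48 44; 50 53; 52 60; 54 64; 56 66; 58 67; 60 67; 62 66; 64 61; 66 51; 68 38; 70 23; 72 12; 74 7; 76 6; 78 7; -0.022
10 73; 12 63; 14 55; 16 44; 18 32; 20 20; 22 14; 24 15; 26 24; 28 38; 30 52; 32 61; 34 65; 36 64; 38 61; 40 56; 42 49; 44 39; 46 30; 48 22; 50 22; 52 29; 54 40; 56 49; 58 55; 60 60; 62 63; 64 65; 66 66; 68 66; 70 61; 72 52; 74 38; 76 24; 78 13;
```

Plate centre and ends register within 1 mm. The tab's lower edge reads at least about 9.5 mm, and the shadow below it makes that a lower bound; the force travel says about 13 mm. Both give the "shallower" verdict. Now returning the gauge to its stand.

Call:
carry_out(increments=[[255,[0,0,0],7.7],[255,[0,0,0],7.7],[255,[0,0,0],7.7],[255,[0,0,0],7.7],[255,[0,0,0],7.7],[255,[2,30,0],0],[255,[2,40,0],0],[255,[2,45,0],0]])

```text
time: 17.85
tool_pos: [0.5445, 0.0833, 0.2145]
ee_rot: [-3.141, 0.001, -3.12]
wrist_force: [0.5, -0.5, -3.0]
width: 0.0239
finger_force: 29.4
```

Call:
carry_out(increments=[[255,[2,45,0],0],[255,[2,45,0],0],[255,[2,40,0],0],[255,[1,29,0],0],[255,[0,10,0],0],[255,[0,0,30],0],[255,[0,0,30],0],[255,[0,0,0],0]])

```text
time: 18.65
tool_pos: [0.5305, 0.25, 0.1489]
ee_rot: [-3.138, -0.01, -3.118]
wrist_force: [-0.2, -1.1, -3.3]
width: 0.024
finger_force: 29.4
```

```bash
python3 f.py
```

```text
[0.5339 0.2514 0.1557] tip 0.0837 F [-0.04 -0.13 -1.73] [0.14 0.18 0.18] rig y 0.2814 19.05 [ 3.1406e+00  3.0000e-03 -3.1171e+00]
```

Call:
carry_out(increments=[[255,[0,0,20],0],[255,[0,0,20],0],[255,[0,0,12],0],[255,[0,0,6],0],[255,[0,0,4],0],[255,[0,0,2],0],[255,[0,0,0],0]])

```text
time: 19.75
tool_pos: [0.5336, 0.2519, 0.0909]
ee_rot: [3.141, 0.001, -3.117]
wrist_force: [-0.5, 1.1, -2.5]
width: 0.0239
finger_force: 29.4
```

```bash
python3 f.py
```

```text
[0.5336 0.2519 0.091 ] tip 0.019 F [-0.15 -0.17 -2.08] [0.09 0.14 0.1 ] rig y 0.282 20.15 [ 3.1414e+00  4.0000e-04 -3.1167e+00]
```

Call:
carry_out(increments=[[255,[0,0,1],0],[255,[0,0,1],0],[255,[0,0,0.4],0],[255,[0,0,0],0]])

```text
time: 20.55
tool_pos: [0.5333, 0.2518, 0.0884]
ee_rot: [3.141, 0.0, -3.117]
wrist_force: [-0.3, -0.4, 0.6]
width: 0.0238
finger_force: 29.4
```

```bash
python3 f.py
```

```text
[0.5333 0.2518 0.0884] tip 0.0164 F [-0.95 -0.08  1.41] [0.21 0.16 0.33] rig y 0.2819 20.95 [ 3.1414e+00  4.0000e-04 -3.1167e+00]
```

Contact at the original height, so the foot is on the stand. Opening the jaws.

Call:
carry_out(increments=[[0,[0,0,0],0],[0,[0,0,0],0],[0,[0,0,0],0],[0,[0,0,0],0],[0,[0,0,0],0],[0,[0,0,0],0],[0,[0,0,0],0],[0,[0,0,0],0]])

```text
time: 21.75
tool_pos: [0.5333, 0.2518, 0.088]
ee_rot: [3.142, 0.0, -3.117]
wrist_force: [0.6, -0.8, -0.7]
width: 0.0848
finger_force: 0.0
```

Call:
carry_out(increments=[[0,[0,0,0],0],[0,[0,0,0],0],[0,[0,0,-20],0],[0,[0,0,-40],0],[0,[0,0,-40],0],[0,[0,0,-20],0]])

```text
time: 22.35
tool_pos: [0.5345, 0.2522, 0.2126]
ee_rot: [3.139, 0.006, -3.117]
wrist_force: [0.6, 0.8, 1.1]
width: 0.094
finger_force: 0.0
```

Gauge released. Next is the tally lever: close the fingers, turn to align with the block, and go to its far (+x) side.

Call:
carry_out(increments=[[255,[0,0,0],8.1],[255,[0,0,0],8.1],[255,[0,0,0],8.1],[255,[-22,-40,0],0],[255,[-22,-40,0],0],[255,[-22,-40,0],0],[255,[-22,-40,0],0],[255,[-22,-40,0],0]])

```text
time: 23.15
tool_pos: [0.5568, 0.0231, 0.2082]
ee_rot: [3.141, 0.001, 2.743]
wrist_force: [0.2, 0.0, -0.4]
width: 0.0331
finger_force: 0.0
```

Call:
carry_out(increments=[[255,[-22,-40,0],0],[255,[-22,-40,0],0],[255,[-22,-40,0],0],[255,[-22,-40,0],0],[255,[-22,-40,0],0],[255,[-22,-40,0],0],[255,[-17,-40,0],0],[255,[0,0,0],0]])

```text
time: 23.95
tool_pos: [0.5842, -0.2968, 0.2065]
ee_rot: [-3.14, -0.001, 2.736]
wrist_force: [0.2, -0.8, 0.2]
width: 0.0004
finger_force: 0.0
```

```bash
python3 f.py
python3 - <<'E'
from h import *
o=robot.get_obs(); print(o["width"])
s0=cv2.imread("pics/s1.png"); s=np.mean([robot.snapshot("scene").astype(float) for _ in range(4)],0).astype('uint8'); t=robot.snapshot("top")
def crop(im,u,v,w,h,k): return cv2.resize(im[v:v+h,u:u+w],None,fx=k,fy=k,interpolation=cv2.INTER_CUBIC)
r1=np.hstack([crop(s0,220,145,40,50,8)[:, :266],crop(s,220,145,40,50,8)[:, :266],crop(t,190,190,40,50,8)[:, :266]])[:300]
r2=np.hstack([crop(s,290,255,80,60,5),crop(t,380,180,80,60,5)])[:300,:798]
cv2.imwrite("pics/m7.png",np.clip(1.5*np.vstack([r1,r2]).astype(float),0,255).astype('uint8'))
E
```

```text
[ 0.5854 -0.2906  0.208 ] tip 0.136 F [-0.12 -0.26  0.09] [0.15 0.19 0.19] rig y -0.2622 24.35 [3.1414e+00 6.0000e-04 2.7444e+00]
0.0008077329933935725
```

View pics/m7.png

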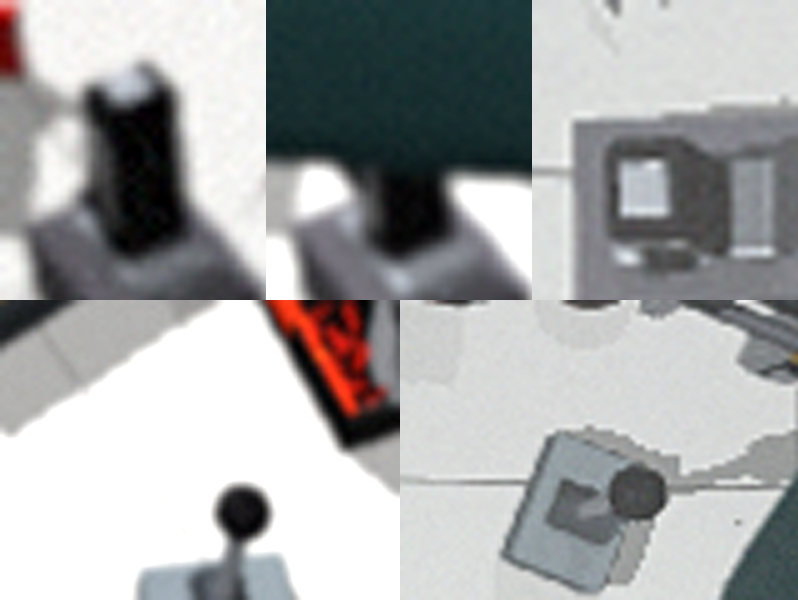

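The gauge stands upright on its stand with the foot flat and the lever still upright. Lower beside the ball, then push toward the robot.

Call:
carry_out(increments=[[255,[0,0,40],0],[255,[0,0,40],0],[255,[0,0,26],0],[255,[0,0,0],0],[255,[15,0,0],0],[255,[10,0,0],0],[255,[8,0,0],0],[255,[5,0,0],0]])

```text
time: 25.4
tool_pos: [0.5507, -0.2768, 0.1039]
ee_rot: [-3.141, 0.004, 2.742]
wrist_force: [1.0, -1.5, -0.4]
width: 0.0003
finger_force: 0.5
```

Call:
carry_out(increments=[[255,[6,0,0],0],[255,[6,0,0],0],[255,[6,0,0],0],[255,[5,0,0],0],[255,[5,0,0],0],[255,[0,0,0],0]])

```text
time: 26.0
tool_pos: [0.5237, -0.265, 0.1016]
ee_rot: [3.141, -0.001, 2.742]
wrist_force: [0.2, 0.6, -0.0]
width: 0.0004
finger_force: 0.0
```

```bash
python3 f.py
```

```text
[ 0.5244 -0.2654  0.1018] tip 0.0298 F [-0.07  0.13  0.04] [0.13 0.15 0.21] rig y -0.2289 26.4 [ 3.1414e+00 -1.0000e-04  2.7424e+00]
```

Call:
carry_out(increments=[[255,[3,0,0],0],[255,[3,0,0],0],[255,[0,0,0],0]])

```text
time: 26.7
tool_pos: [0.5186, -0.2631, 0.102]
ee_rot: [3.142, -0.0, 2.742]
wrist_force: [-0.6, -0.9, -0.1]
width: 0.0003
finger_force: 0.1
```

Call:
carry_out(increments=[[255,[2,0,0],0],[255,[0,0,0],0]])

```text
time: 26.9
tool_pos: [0.5169, -0.2623, 0.102]
ee_rot: [3.142, -0.0, 2.742]
wrist_force: [0.5, 0.6, -0.4]
width: 0.0006
finger_force: 0.2
```

Call:
carry_out(increments=[[255,[2,0,0],0],[255,[0,0,0],0]])

```text
time: 27.1
tool_pos: [0.5159, -0.2619, 0.1021]
ee_rot: [3.142, 0.002, 2.742]
wrist_force: [2.9, -1.2, -1.1]
width: 0.0007
finger_force: 1.5
```

Call:
carry_out(increments=[[255,[1,0,0],0],[255,[0,0,0],0],[255,[-20,0,0],0],[255,[-10,0,-20],0],[255,[0,0,-40],0],[255,[0,0,-40],0],[255,[0,0,-20],0],[255,[0,0,0],0]])

```text
time: 27.9
tool_pos: [0.543, -0.2736, 0.2267]
ee_rot: [-3.14, 0.007, 2.742]
wrist_force: [0.9, -0.3, 0.2]
width: 0.0007
finger_force: 0.0
```

```bash
python3 f.py
python3 - <<'E'
from h import *
s=robot.snapshot("scene"); t=robot.snapshot("top")
def crop(im,u,v,w,h,k): return cv2.resize(im[v:v+h,u:u+w],None,fx=k,fy=k,interpolation=cv2.INTER_CUBIC)
r1=np.hstack([crop(s,170,130,100,75,4),crop(t,150,170,100,75,4)])
r2=np.hstack([crop(s,290,255,100,75,4),crop(t,370,170,100,75,4)])
cv2.imwrite("pics/m8.png",np.clip(1.5*np.vstack([r1,r2]).astype(float),0,255).astype('uint8'))
# expected ball pixel at value 0 in crops
c=np.array([.5348,-.2693]);d=np.array([-.921,.389])
for a in(-.5,-.35,0): 
    q=np.r_[c+d*.08*np.sin(-a),.022+.08*np.cos(a)]; print(a,(proj("scene",q)-[290,255])*4+[0,300],(proj("top",q)-[370,170])*4+[400,300])
E
```

```text
[ 0.5413 -0.2725  0.2203] tip 0.1483 F [ 0.05 -0.01 -0.24] [0.23 0.2  0.19] rig y -0.2382 28.3 [ 3.141  -0.0032  2.7424]
-0.5 [121.81008418 482.00678515] [597.52432605 551.99229151]
-0.35 [142.09479482 475.25634986] [607.60682903 534.68629674]
0 [192.32657177 465.61322051] [628.75222264 491.54021664]
```

View pics/m8.png

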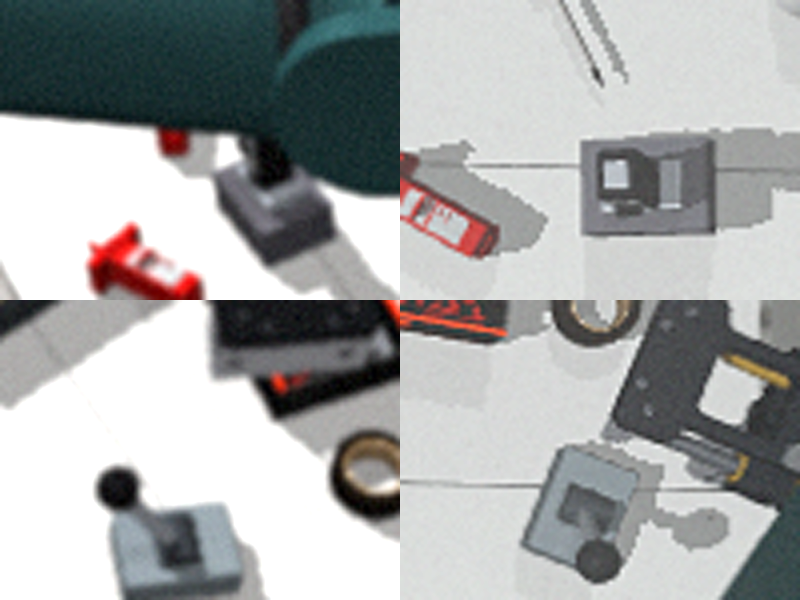

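The ball is fully over on the robot side (scene (118,488), top (600,560), as predicted for tally 0). The gauge is upright on its stand and the robot touches nothing. Handing in.

```bash
python3 -c "
from bench import robot
print(robot.close_job())"
```

```text
the job is handed in; nothing more can be done
None
```

The job is handed in. I pressed the gauge flat in the groove at about 12 N for over a second and stood it back upright on its stand. Its pointer reads about 13 mm (groove about 7 mm deep), judged mainly from press travel because the pointer image only showed at least about 9.5 mm, so I pushed the tally lever fully toward the robot for "too shallow".

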